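# Ease the topping-well cover down on its ratchet crank

### The arm

A 7-joint arm with a two-finger parallel gripper is mounted at the origin on the work surface. World frame = base frame: x ahead of the robot, y to its left, z up, the work surface at z = 0. Lengths are in m, angles in rad, forces in N, time in s.
With the tool pointing down it reaches from about 0.4 to 0.85 m from the base axis. Payload 10.4 kg.
Tool frame: the origin (TCP) lies at the very end of the fingers, on their centre line; the grasp point (between the pads) lies 19 mm behind it (manip.tcp_to_grasp is the distance from the TCP to the grasp point, in m); x points along the fingers, y is the direction in which the jaws open and shut, and the axes are right-handed (so a half turn about x gives the same grasp; the last joint's range is limited). The gripper opens to 85 mm and grips with 20 to 120 N. Pads are 22 mm wide; open, the fingers measure 114 mm over their backs; the gripper's body (76 mm by 85 mm) begins 54 mm behind the grasp point. The pads swing forward as they close: fully open they stand 13 mm farther back than shut.
Start: joints at [1.203, 0.332, -0.065, 1.46, 0.022, 1.35, -0.088], TCP at [0.211, -0.588, 0.231] pointing down, gripper open.
Joint ranges: [-2.6, 2.6], [-0.5, 2.12], [-1.47, 1.34], [0.16, 2.42], [-1.27, 4.41], [0.06, 2.06], [-2.6, 2.6]. Speed limits (rad/s): [2.22, 2.22, 2.79, 2.79, 3.14, 3.14, 3.14].

### API

Orientations are given as a unit quaternion [x, y, z, w].
In Python, from workcell import manip, cams, hand_in gives the robot as it stands.
- The arm moves only by the shell command python3 -m handwheel 'ROWS' [FORCE]. ROWS is text: rows parted by semicolons, each of 7 numbers parted by spaces: the shift along the tool's x, y, z in mm, then the turn, a rotation vector about the tool's x, y, z in rad, then the finger opening in mm, from 0 to 85.4. A call has 1 to 8 rows; each row shifts and turns the commanded pose from where the row before left it, along the tool's axes as they then stand; what a row does not reach is not made up. A row lasts 1/10 s, in which the tool goes at most 50 mm and 8.59 degrees, less where a joint would pass 70% of its speed; a pose out of reach is approached as far as the arm can. A call with a gripper value outside its range is refused whole. The fingers move at their own pace and stop on an object; FORCE is the grip in N (left out, the last holds). Time passes only in rows, so rows that do not move let the fingers close. It gives the time, the measured TCP pose, the force and the opening at its end, in the units of the state.
- manip.get_obs(): the state, without advancing time (a new reading comes with each control period).
- cams.camera(name): name is "side" or "top"; returns a dict with "color" (420x560x3 uint8, blue, green, red), "depth" (420x560 float32, m along the optical axis (not along the pixel's ray), 0 where there is no reading), "camera_matrix" (3x3 intrinsics, pixels), "distortion" ([k1, k2, p1, p2, k3] as OpenCV has them; the pictures are not rectified), "origin" and "attitude" of the camera in the world. Camera axes: x right, y down, z forward; pixel columns grow to the right and rows downward; lengths in m; the calibration is good to about 2 mm. A picture is of the moment at which its call begins.
- hand_in(): hands the job in, once; it reports no verdict.
Trained networks look in the newest picture that a camera, given by its name, has taken for a name from the list of things; names that differ only in an ending like _2 or _b are one class to them, and where a whole thing is asked for, a point or a joint stands for the part that bears it (a point fixed in the world has none). Each returns a list of dicts, best first, with "conf" (0 to 1); they miss things now and then, are a little off and sometimes report something else, mostly with a low value. They report only what shows in the picture. A call takes as long as a camera call.
- cams.recognise(camera, thing): "box" ([left, top, width, height] in pixels, round what is visible of it).
- cams.outline_of(camera, thing): "region" (420x560 bool, what is visible of it) and "box" ([left, top, width, height] in pixels, round what is visible of it).
The state is a dict: "clock": time; "joint_pos": joint angles; "joint_velocities": joint speeds; "tau": joint torques, N m; "position": TCP position; "ee_rot": TCP orientation; "ft_force": force on the tool from outside, world axes, zero at the start; "torque": the same for the moment, N m; "grip_width": opening from 0.0 (shut) to 1.0 (fully open).
Only numpy, scipy, OpenCV 4.12 (cv2) and the standard library are available. Lean on these libraries where they do the work, as an engineer would, in place of code of your own. Each camera call takes 0.05 s, during which the arm holds its last target.

### The job

Close the chilled topping well for the night: throw the red pawl lever over to release, then take the crank by its black handle, wind it up just a little so that the pawl springs out, and let it turn back slowly under the weight until the steel cover sits fully down on the well - never let the cover drop. Then throw the red lever fully back to hold, leave everything still and do not disturb the other kitchen things.

Things in the scene. Friction and masses are not known exactly. Their poses are not given: they have to be found in the camera images.
- lift: Fixed unit. Origin on the counter under the crank axis, in the ratchet wheel's plane; z up, yaw within 0.25 rad. In its frame (mm): crank axis along y, 120 up; crank arm and handle on the +y side; grey housing 198 high at x -60 to 60, y -70 to -30; open steel well 85 high at x -150 to 150, y -380 to -130; the cover's rack at y -93 to -79 reaches 261 up when raised.
- crank_hub (a point): The point on the crank axis level with the middle of the black handle: 120 mm along y and 120 mm up in the unit's frame. Does not move as the crank turns.
- handle_mid (a point): Middle of the crank's black handle sleeve, a cylinder 28 mm thick, 90 mm long, along the unit's y (y 75 to 165 mm), 85 mm from the crank axis. Starts 0 to 0.65 rad before the top (on the unit's -x side) and ends 1.9 rad further over. It spins freely on its pin, so a hand holding it from above can travel round without turning. The crank arm (22 mm wide) is at y 50 to 64 mm.
- crank (a joint): Turn of the crank shaft, rad: starts at 0, held by the pawl; grows as the handle goes over the top to the unit's +x side, lowering the cover; 1.9 = cover fully down. The crank arm is clamped on the shaft at an angle that differs each time: see the handle. The weight pulls towards + (4 to 8 N at the handle); let go with the pawl out, it runs away. Winding up (towards -) is free over the ratchet, to a stop at -0.7.
- lever (a joint): Red pawl lever, rad: 0 = hold (leans 0.3 rad to the unit's -x side, pawl sprung into the wheel), 0.6 = release (leans 0.3 rad to +x). Stops at both ends, stays where left; 3 N at the grip moves it. At release the brass pawl stays caught under load until the crank is wound up about 0.1 rad; then it springs clear and stays out. Teeth 0.39 rad apart.
- lever_tip (a point): Middle of the red lever's grip, a red cylinder 26 mm in diameter and 40 mm long lying along the unit's y axis, 75 mm from the lever's pivot.
- lever_pivot (a point): Pivot of the red lever: at x -45 mm, y 0, 170 mm up in the unit's frame; its axis is along the unit's y.
- cover (a joint): Height of the cover above fully down, in m: 0 = resting on the well, about 0.076 at the start. Geared to the crank: 40 mm per rad.
- cover_mid (a point): Centre of the top of the steel cover plate (304 x 254 mm, 24 mm thick, about 1.2 kg), which moves straight up and down over the well; its top is 110 mm above the counter when down.
- herb_jar: Bystander: green jar with blue cap, 64 mm wide, 100 mm high, near the crank on the robot's side; origin under its centre. Leave alone.
- tomato_can: Bystander: food can 76 mm wide, 110 mm high, beyond the crank; origin under its centre. Leave alone.
- cheese_tub: Bystander: white open tub 130 x 160 x 70 mm; origin under its centre. Leave alone.
- sauce_bowl: Bystander: steel bowl 120 mm wide, 60 mm high; origin under its centre. Leave alone.
- spatula: Bystander: spatula lying on the counter; origin at its middle. Leave alone.
- oil: Bystander: amber bottle 66 mm wide, 200 mm high; origin under its centre. Leave alone.
- rolling_pin: Bystander: wooden rolling pin 200 mm long, 44 mm thick, lying; origin under its middle. Leave alone.

How it is judged:
On the way, in this order (a step that is already met when the one before it is completed fails the run):
1. the red lever is thrown to release (at least 0.45 rad) while the cover is still up (more than 40 mm) (value of joint lever above 0.45 rad and value of joint cover above 0.04 m), for 0.2 s.
2. the cover is fully down on the well (within 5 mm) (value of joint cover below 0.005 m), for 0.3 s.
3. the red lever is back at hold (under 0.12 rad) with the cover still down (value of joint cover below 0.005 m and value of joint lever below 0.12 rad), for 0.2 s.
At the end, for the whole second after the job is handed in: The cover is within 5 mm of fully down on the well, the red lever is back at hold (under 0.12 rad), and cover and crank are at rest (all of step 3 and velocity of joint cover between -0.01 and 0.01 m/s and velocity of joint crank between -0.1 and 0.1 rad/s); the robot touches nothing.
It fails at once if the cover drops: it comes down faster than 60 mm/s (velocity of joint cover below -0.06 m/s).
It fails at once if a bystander is shifted by more than 40 mm or knocked over (distance of any of herb_jar, tomato_can, cheese_tub, sauce_bowl, spatula, oil, rolling_pin from where it was at the start of the episode above 0.04 m or angle between any of herb_jar, tomato_can, cheese_tub, sauce_bowl, oil's own z axis and vertical above 0.5 rad).
It also fails if it takes over 72 s, if anything falls off the work surface, if the arm or the gripper's body presses on something with over 40 N, if the wrist force passes 120 N, or if a joint passes its speed limit or range.

## Working session

There is one attempt and no reset: what is moved stays moved. The work goes in short steps, Python scripts to look and compute and a shell command to move; the robot and the scene stay as the last step left them, time stands still between calls to the robot, and variables do not carry over. Pictures are saved under pics/ and viewed, and the job is handed in when it is done.

```bash
ls; mkdir -p pics
python3 - <<'E'
from workcell import manip, cams
import cv2
for n in ("side","top"):
    c=cams.camera(n); cv2.imwrite(f"pics/{n}0.png",c["color"])
    print(n,c["camera_matrix"],c["distortion"],c["origin"],c["attitude"])
print(manip.get_obs())
print([a for a in dir(manip) if a[0]!='_'],[a for a in dir(cams) if a[0]!='_'])
E
```

```text
pics
side [[526.37958746   0.         277.03634692]
 [  0.         526.37958746 200.60947559]
 [  0.           0.           1.        ]] [-0.180601  0.        0.        0.        0.      ] [-0.24585225  0.81633075  1.53661731] [-0.36126648  0.86784795 -0.31613121  0.12801376]
top [[519.24841699   0.         270.0350955 ]
 [  0.         519.24841699 206.14904312]
 [  0.           0.           1.        ]] [-0.0594619  0.         0.         0.         0.       ] [ 0.33440009 -0.01658773  1.70274878] [ 0.7085363  -0.70138478  0.04979879 -0.0596304 ]
{'clock': 0.1, 'joint_pos': array([ 1.20337557,  0.33277528, -0.06473521,  1.46084143,  0.02158748,
        1.34987751, -0.08850651]), 'joint_velocities': array([ 0.00031361, -0.00302964,  0.00087499, -0.00306483,  0.00132733,
       -0.0007556 ,  0.00117594]), 'tau': array([ 9.65059153e-04, -6.26749420e+01,  4.88464138e-02, -3.92431569e+01,
        1.63521833e-02,  6.91559835e-03,  3.21586265e-05]), 'position': array([ 0.21118064, -0.58789935,  0.23062401]), 'ee_rot': array([-0.6965369 , -0.12174274,  0.69670423, -0.12090603]), 'ft_force': array([-0.21110924,  0.11076369, -1.36273316]), 'torque': array([-0.03107985,  0.00989921,  0.01784451]), 'grip_width': 1.0014632911984749}
['MotionError', 'get_obs', 'tcp_to_grasp'] ['camera', 'outline_of', 'recognise']
```

View pics/side0.png

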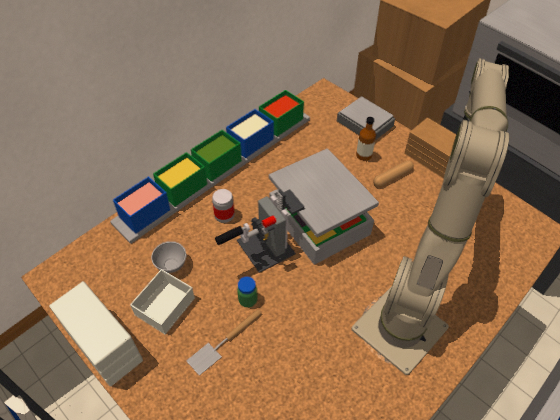

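View pics/top0.png

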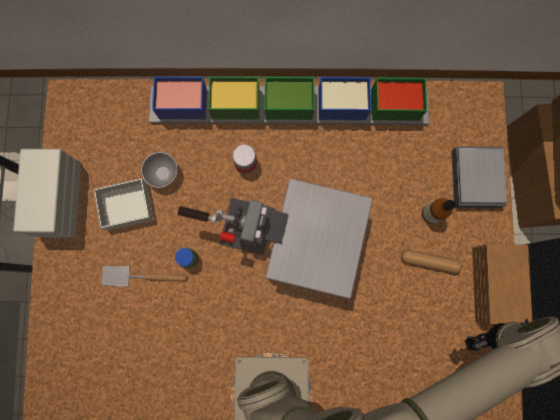

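The side and top pictures show the unit with its cover raised (cover centre about (320,240) in the top view). The handle is at (195,213), the red grip at (228,238), the jar at (186,257) and the can at (245,157). Next I measure these.

```bash
cat > h.py <<'E'
import numpy as np, cv2
from scipy.spatial.transform import Rotation as R
from workcell import manip, cams
def cloud(c):
    K=c["camera_matrix"];D=np.array(c["distortion"]);h,w=c["depth"].shape
    u,v=np.meshgrid(np.arange(w),np.arange(h))
    p=cv2.undistortPoints(np.stack([u,v],-1).reshape(-1,1,2).astype(float),K,D).reshape(h,w,2)
    P=np.dstack([p,np.ones((h,w))])*c["depth"][...,None]
    q=np.asarray(c["attitude"])
    return P@R.from_quat(q).as_matrix().T+np.asarray(c["origin"])
def proj(c,P):
    Rm=R.from_quat(c["attitude"]).as_matrix()
    X=(np.atleast_2d(P)-np.asarray(c["origin"]))@Rm
    return cv2.projectPoints(X,np.zeros(3),np.zeros(3),c["camera_matrix"],np.array(c["distortion"]))[0].reshape(-1,2)
def show(c,name,box=None,s=3):
    im=c["color"]
    if box: x,y,w,h=box; im=im[y:y+h,x:x+w]
    cv2.imwrite("pics/"+name,cv2.resize(im,None,fx=s,fy=s,interpolation=cv2.INTER_CUBIC))
E
python3 - <<'E'
from h import *
np.set_printoptions(precision=4,suppress=True)
for n in ("side","top"):
    c=cams.camera(n); W=cloud(c)
    show(c,n+"1.png",(180,140,200,150) if n=="side" else (140,130,250,180))
    for t in ("handle_mid","lever_tip","cover_mid","herb_jar","tomato_can","lift"):
        for o in cams.outline_of(n,t)[:2]:
            m=o["region"]&(c["depth"]>0); P=W[m]
            if len(P)==0: print(n,t,"none");continue
            print(n,t,round(o["conf"],2),o["box"],len(P),"med",np.median(P,0),"lo",np.percentile(P,5,axis=0),"hi",np.percentile(P,95,axis=0))
            if t=="cover_mid" and o["conf"]>.5:
                zt=np.percentile(P[:,2],60); Q=P[abs(P[:,2]-zt)<.008]
                print("  rect",cv2.minAreaRect((Q[:,:2]*1000).astype(np.float32)),zt)
            if t=="handle_mid":
                d=P-P.mean(0);print("  axis",np.linalg.svd(d,full_matrices=False)[2][0])
E
```

```text
side handle_mid 0.48 [214.3, 227.1, 29.3, 17.0] 266 med [0.5386 0.2316 0.2127] lo [0.5235 0.1896 0.1928] hi [0.5606 0.2725 0.2198]
  axis [-0.4946  0.4338  0.7531]
side lever_tip 0.65 [260.1, 215.1, 17.3, 26.3] 167 med [0.4742 0.1255 0.2445] lo [0.4594 0.1082 0.141 ] hi [0.5001 0.1424 0.2578]
side cover_mid 0.91 [270.7, 151.0, 109.9, 83.6] 5359 med [ 0.4701 -0.1224  0.1859] lo [ 0.3374 -0.2471  0.1787] hi [0.6116 0.0058 0.1974]
  rect ((485.3930358886719, -114.71546936035156), (301.8596496582031, 311.8306579589844), 77.11709594726562) 0.18687351749154169
side herb_jar 0.75 [241.1, 274.2, 15.5, 37.0] 503 med [0.4102 0.2823 0.0811] lo [0.3925 0.2522 0.0141] hi [0.4401 0.3023 0.1038]
side herb_jar 0.63 [151.3, 241.3, 33.7, 26.7] 795 med [0.7286 0.361  0.0298] lo [0.6593 0.3206 0.0042] hi [0.7599 0.4106 0.0601]
side tomato_can 0.9 [213.7, 188.2, 22.7, 32.5] 599 med [0.7251 0.1058 0.0874] lo [0.7062 0.0707 0.0134] hi [0.7645 0.1287 0.1142]
top lever_tip 0.65 [222.5, 229.1, 13.5, 16.7] 131 med [0.4743 0.1219 0.252 ] lo [0.4611 0.1059 0.1801] hi [0.4986 0.1389 0.2587]
top cover_mid 0.73 [26
[... 469 characters left out ...]
0143737793) 0.0992859785740019
top herb_jar 0.95 [178.5, 245.5, 20.7, 23.1] 361 med [0.42   0.2625 0.0979] lo [0.3961 0.2413 0.0265] hi [0.4446 0.2908 0.105 ]
top herb_jar 0.7 [261.3, 177.4, 109.0, 120.5] 9262 med [ 0.482  -0.1328  0.1857] lo [ 0.3449 -0.2542  0.1795] hi [ 0.6128 -0.0067  0.1953]
top tomato_can 0.8 [234.4, 143.3, 24.5, 30.9] 597 med [0.7346 0.0873 0.1066] lo [0.7083 0.0556 0.0034] hi [0.7717 0.1199 0.1155]
top tomato_can 0.61 [178.0, 176.3, 194.7, 121.2] 11582 med [ 0.4945 -0.1003  0.1856] lo [ 0.3505 -0.2483  0.0102] hi [0.6092 0.1391 0.2039]
top lift 0.82 [176.2, 177.5, 196.5, 119.3] 11699 med [ 0.4954 -0.0977  0.1856] lo [ 0.3506 -0.2486  0.0093] hi [0.6099 0.1425 0.2043]
```

View pics/side1.png

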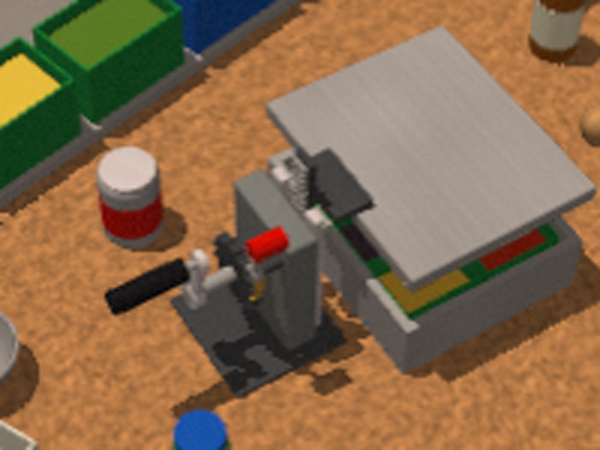

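View pics/top1.png

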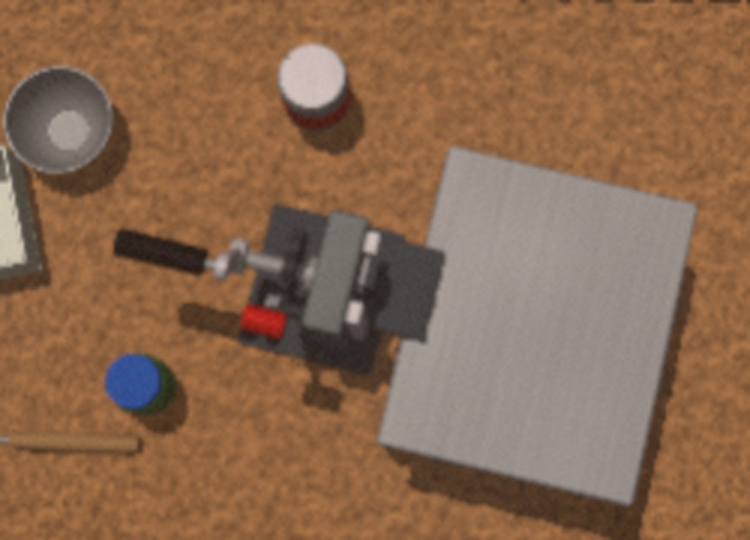

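```bash
cat > fit.py <<'E'
from h import *
from scipy.optimize import least_squares
np.set_printoptions(precision=4,suppress=True)
def masks(c):
    hsv=cv2.cvtColor(c["color"],cv2.COLOR_BGR2HSV); return hsv
if __name__=="__main__":
    for n in ("top","side"):
        c=cams.camera(n);W=cloud(c);d=c["depth"]>0
        # cover plate
        pl=d&(abs(W[...,2]-.186)<.006)&(abs(W[...,0]-.48)<.22)&(abs(W[...,1]+.13)<.2)
        k=np.ones((7,7),np.uint8); pl=cv2.morphologyEx(pl.astype(np.uint8),cv2.MORPH_OPEN,np.ones((25,25),np.uint8))
        P=W[(pl>0)&d]; r=cv2.minAreaRect((P[:,:2]*1000).astype(np.float32)); print(n,"plate",r,np.median(P[:,2]))
        # red grip
        b,g,rr=[c["color"][...,i].astype(int) for i in range(3)]
        near=d&(np.hypot(W[...,0]-.5,W[...,1]-.15)<.15)
        red=near&(rr>90)&(g<60)&(W[...,2]>.22); P=W[red]; print(n,"red",len(P),P.mean(0),P.min(0),P.max(0))
        blk=near&(rr<70)&(W[...,2]>.17)&(W[...,1]>.17)&(abs(rr-b)<20); P=W[blk]
        print(n,"blk",len(P),P.mean(0),P.min(0),P.max(0)); 
        x=P[:,:2]-P[:,:2].mean(0); v=np.linalg.svd(x,full_matrices=False)[2][0]; print("  dir",v,"yaw",np.arctan(-v[0]/v[1]))
E
python3 fit.py
```

```text
top plate ((0.0, 0.0), (0.0, 0.0), 0.0) nan
top red 121 [0.4728 0.1225 0.2529] [0.4584 0.1021 0.2421] [0.4868 0.1419 0.2627]
top blk 174 [0.5433 0.2283 0.2147] [0.5274 0.187  0.2047] [0.5595 0.2702 0.2259]
  dir [0.2195 0.9756] yaw -0.22127476679580427
side plate ((0.0, 0.0), (0.0, 0.0), 0.0) nan
side red 103 [0.4693 0.1281 0.2503] [0.457  0.1082 0.2307] [0.4904 0.147  0.2594]
side blk 218 [0.5388 0.2349 0.2121] [0.5213 0.1897 0.1947] [0.5612 0.2759 0.2226]
  dir [0.2489 0.9685] yaw -0.25149794821154214
  return _methods._mean(a, axis=axis, dtype=dtype,
  ret = ret.dtype.type(ret / rcount)
```

```bash
cat > fit2.py <<'E'
from h import *
from scipy.optimize import least_squares
np.set_printoptions(precision=4,suppress=True)
ct=cams.camera("top");cs=cams.camera("side")
T=lambda a:np.array(a)/3+[140,130]-0.33
S=lambda a:np.array(a)/3+[180,140]-0.33
def U(p,P):
    ox,oy,yaw=p[:3]; P=np.asarray(P,float)
    return P@np.array([[np.cos(yaw),np.sin(yaw),0],[-np.sin(yaw),np.cos(yaw),0],[0,0,1]])+[ox,oy,0]
zt=lambda h:.110+h
def model(p):
    a=p[3];h=p[4]
    cov=[[.152,-.128,zt(h)],[.152,-.382,zt(h)],[-.152,-.382,zt(h)],[-.152,-.128,zt(h)]]
    hd=[[-.085*np.sin(a),.165,.12+.085*np.cos(a)],[-.085*np.sin(a),.075,.12+.085*np.cos(a)]]
    tip=[[-.045-.075*np.sin(.3),0,.17+.075*np.cos(.3)]]
    return U(p,cov+hd+tip)
obsT=T([(455,147),(693,206),(632,502),(381,441),(116,242),(206,263),(264,321)])
obsS=S([(267,105),(443,28),(596,193),(412,286),(110,300),(186,270),(268,244)])
if __name__=="__main__":
    f=lambda p:np.r_[(proj(ct,model(p))-obsT).ravel(),(proj(cs,model(p))-obsS).ravel()]
    r=least_squares(f,[.54,.107,-.23,.35,.076],loss="soft_l1"); print(r.x); print(f(r.x).reshape(2,-1,2).round(1).tolist())
    print("hub",U(r.x,[0,.12,.12]),"pts",model(r.x)[4:],"handle mid",model(r.x)[4:6].mean(0))
E
python3 fit2.py
```

```text
[ 0.5402  0.1065 -0.2324  0.2909  0.0632]
[[[-1.3, -0.4], [2.0, -0.2], [0.0, 1.3], [-1.1, 0.5], [0.7, -0.2], [0.2, 0.1], [0.7, -0.3]], [[-0.7, 0.8], [-0.3, 0.2], [0.2, -0.6], [-0.2, 0.2], [0.1, 1.4], [-0.0, -0.6], [-0.1, -0.3]]]
hub [0.5679 0.2233 0.12  ] pts [[0.5545 0.2727 0.2014]
 [0.5338 0.1851 0.2014]
 [0.4749 0.122  0.2417]] handle mid [0.5442 0.2289 0.2014]
```

```bash
cat > tgt.py <<'E'
import sys
from h import *
np.set_printoptions(precision=4,suppress=True)
yaw=-.2324; O=np.array([.5402,.1065,0])
ux=np.array([np.cos(yaw),np.sin(yaw),0]);uy=np.array([-np.sin(yaw),np.cos(yaw),0]);uz=np.array([0,0,1.])
def st(tu=None):
    o=manip.get_obs();Rm=R.from_quat(o["ee_rot"]).as_matrix();p=o["position"]
    d=p-O
    print("t",round(o["clock"],2),"tcp",p,"unit mm",(np.array([d@ux,d@uy,d[2]])*1000).round(1),"F",o["ft_force"].round(1),"Funit",np.array([o["ft_force"]@ux,o["ft_force"]@uy,o["ft_force"][2]]).round(1),"w",round(o["grip_width"],3))
    print(" tool axes in unit:",(np.array([ux,uy,uz])@Rm).tolist().__repr__() if 0 else (np.array([ux,uy,uz])@Rm).round(3).tolist(),"q",o["joint_pos"].round(2))
    best=None
    for s in (1,-1):
        G=np.column_stack([-uz,s*ux,np.cross(-uz,s*ux)])
        rv=R.from_matrix(Rm.T@G).as_rotvec()
        print(" rotvec",s,rv.round(3))
    if tu is not None:
        t=O+np.array(tu)[0]/1e3*ux+np.array(tu)[1]/1e3*uy+np.array(tu)[2]/1e3*uz
        print(" shift to target, tool mm",((t-p)@Rm*1000).round(1), "world",t)
if __name__=="__main__":
    st([float(a) for a in sys.argv[1:4]] if len(sys.argv)>3 else None)
E
python3 tgt.py -110 0 420
```

```text
t 1.0 tcp [ 0.2113 -0.5882  0.2314] unit mm [-160.1 -751.8  231.4] F [-0.1  0.5  0.7] Funit [-0.2  0.4  0.7] w 0.998
 tool axes in unit: [[0.0, 0.546, -0.838], [-0.0, -0.838, -0.546], [-1.0, 0.0, -0.0]] q [ 1.2   0.33 -0.06  1.46  0.02  1.35 -0.09]
 rotvec 1 [-0.994  0.    -0.   ]
 rotvec -1 [ 2.148 -0.    -0.   ]
 shift to target, tool mm [-188.7 -602.7 -452.2] world [0.4332 0.1318 0.42  ]
```

```bash
python3 -m handwheel '-45 0 0 0 0 0 85; -45 0 0 0 0 0 85; -45 0 0 0 0 0 85; -45 0 0 0 0 0 85; 0 -20 -25 0 0 0 85; 0 -24 -30 0 0 0 85; 0 -24 -30 0 0 0 85; 0 -24 -30 0 0 0 85' 50; python3 tgt.py -110 0 420
```

```text
clock: 1.8
position: [0.289, -0.4614, 0.4114]
ee_rot: [0.697, 0.121, -0.697, 0.121]
ft_force: [-0.0, 0.1, 0.3]
grip_width: 0.998
t 1.8 tcp [ 0.289  -0.4614  0.4114] unit mm [-113.7 -610.5  411.4] F [-0.   0.1  0.3] Funit [-0.1  0.1  0.3] w 0.998
 tool axes in unit: [[0.0, 0.546, -0.838], [-0.0, -0.838, -0.546], [-1.0, 0.0, 0.0]] q [ 1.05  0.13 -0.14  1.34  0.02  1.68 -0.31]
 rotvec 1 [-0.994  0.    -0.   ]
 rotvec -1 [ 2.148 -0.    -0.   ]
 shift to target, tool mm [  -8.8 -509.7 -336.1] world [0.4332 0.1318 0.42  ]
```

```bash
python3 -m handwheel '0 -24 -30 0 0 0 60; 0 -24 -30 0 0 0 60; 0 -24 -30 0 0 0 60; 0 -24 -30 0 0 0 60; 0 -24 -30 0 0 0 60; 0 -24 -30 0 0 0 60; 0 -24 -30 0 0 0 60; 0 -24 -30 0 0 0 60' ; python3 tgt.py -110 0 420
```

```text
clock: 2.6
position: [0.4499, -0.1995, 0.4116]
ee_rot: [0.697, 0.121, -0.696, 0.121]
ft_force: [1.4, -0.4, 0.7]
grip_width: 0.703
t 2.6 tcp [ 0.4499 -0.1995  0.4116] unit mm [ -17.4 -318.5  411.6] F [ 1.4 -0.4  0.7] Funit [ 1.4 -0.1  0.7] w 0.703
 tool axes in unit: [[0.001, 0.546, -0.838], [-0.0, -0.838, -0.546], [-1.0, 0.001, -0.0]] q [ 0.74  0.03 -0.42  1.45  0.01  1.67 -0.91]
 rotvec 1 [-0.994  0.    -0.001]
 rotvec -1 [ 2.148 -0.001 -0.   ]
 shift to target, tool mm [  -8.6 -317.5  -96.2] world [0.4332 0.1318 0.42  ]
```

```bash
python3 -m handwheel '0 0 0 -0.124 0 0 0; 0 0 0 -0.124 0 0 0; 0 0 0 -0.124 0 0 0; 0 0 0 -0.124 0 0 0; 0 0 0 -0.124 0 0 0; 0 0 0 -0.124 0 0 0; 0 0 0 -0.124 0 0 0; 0 0 0 -0.126 0 0 0' ; python3 tgt.py -115 0 420
```

```text
clock: 3.4
position: [0.4493, -0.2009, 0.4114]
ee_rot: [0.553, 0.44, -0.553, 0.44]
ft_force: [-0.4, -0.4, -0.1]
grip_width: -0.002
t 3.4 tcp [ 0.4493 -0.2009  0.4114] unit mm [ -17.6 -320.1  411.4] F [-0.4 -0.4 -0.1] Funit [-0.3 -0.5 -0.1] w -0.002
 tool axes in unit: [[0.0, 1.0, 0.005], [-0.0, 0.005, -1.0], [-1.0, 0.0, 0.0]] q [ 0.75  0.03 -0.43  1.45  0.01  1.67  0.09]
 rotvec 1 [ 0.005  0.    -0.   ]
 rotvec -1 [-3.136  0.     0.   ]
 shift to target, tool mm [  -8.7  -95.6 -320.6] world [0.4283 0.133  0.42  ]
```

```bash
python3 -m handwheel '0 -12 -40 0 0 0 0; 0 -12 -40 0 0 0 0; 0 -12 -40 0 0 0 0; 0 -12 -40 0 0 0 0; 0 -12 -40 0 0 0 0; 0 -12 -40 0 0 0 0; 0 -12 -40 0 0 0 0; 0 -12 -40 0 0 0 0' ; python3 tgt.py -115 0 228
```

```text
clock: 4.2
position: [0.429, 0.1343, 0.4116]
ee_rot: [0.555, 0.438, -0.554, 0.439]
ft_force: [1.0, 0.2, -0.0]
grip_width: -0.002
t 4.2 tcp [0.429  0.1343 0.4116] unit mm [-114.6    1.4  411.6] F [ 1.   0.2 -0. ] Funit [ 1.   0.5 -0. ] w -0.002
 tool axes in unit: [[0.001, 1.0, 0.0], [-0.0, 0.0, -1.0], [-1.0, 0.001, 0.0]] q [ 0.47 -0.07 -0.81  1.52 -0.05  1.67 -0.57]
 rotvec 1 [ 0.     0.    -0.001]
 rotvec -1 [-3.141  0.002  0.001]
 shift to target, tool mm [183.6  -0.6   1.3] world [0.4283 0.133  0.228 ]
```

```bash
python3 -m handwheel '40 0 0 0 0 0 0; 40 0 0 0 0 0 0; 40 0 0 0 0 0 0; 35 0 0 0 0 0 0; 20 0 0 0 0 0 0; 10 0 0 0 0 0 0; 0 10 0 0 0 0 0; 0 5 0 0 0 0 0' ; python3 tgt.py -40 0 226
python3 - <<'E'
from h import *
for n in ("side","top"):
    c=cams.camera(n); show(c,n+"2.png",(180,140,200,150) if n=="side" else (140,130,250,180))
E
```

```text
clock: 5.0
position: [0.4457, 0.1288, 0.2274]
ee_rot: [0.555, 0.438, -0.554, 0.439]
ft_force: [-0.1, -0.3, 1.1]
grip_width: -0.006
t 5.0 tcp [0.4457 0.1288 0.2274] unit mm [-97.1  -0.  227.4] F [-0.1 -0.3  1.1] Funit [-0.1 -0.3  1.1] w -0.006
 tool axes in unit: [[0.002, 1.0, -0.0], [0.001, -0.0, -1.0], [-1.0, 0.002, -0.001]] q [ 0.46  0.02 -0.84  1.84  0.02  1.29 -0.61]
 rotvec 1 [-0.    -0.001 -0.002]
 rotvec -1 [ 3.141 -0.003  0.001]
 shift to target, tool mm [ 1.5 57.1 -0.1] world [0.5013 0.1157 0.226 ]
```

View pics/side2.png

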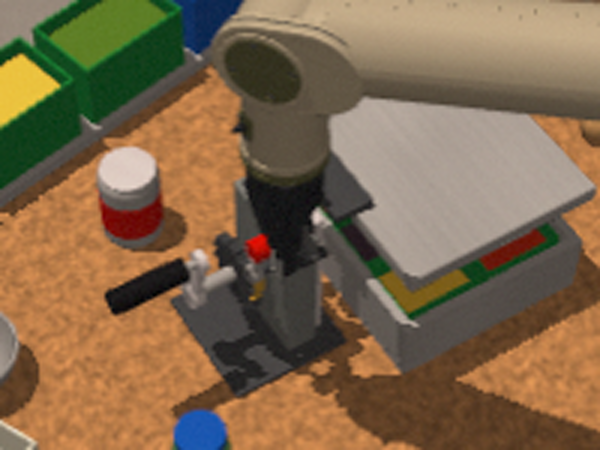

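The side picture shows the closed fingers at (285,225) just on the robot's side of the red grip (258,248), with nothing else touched. Now I push.

```bash
python3 -m handwheel '0 5 0 0 0 0 0; 0 5 0 0 0 0 0; 0 5 0 0 0 0 0; 0 5 0 0 0 0 0; 0 5 0 0 0 0 0; 0 5 0 0 0 0 0; 0 5 0 0 0 0 0' ; python3 tgt.py -40 0 226
python3 - <<'E'
from h import *
for n in ("side","top"):
    c=cams.camera(n); show(c,n+"3.png",(180,140,200,150) if n=="side" else (140,130,250,180))
E
```

```text
clock: 5.8
position: [0.4786, 0.1209, 0.2262]
ee_rot: [-0.554, -0.439, 0.555, -0.439]
ft_force: [-3.0, 0.7, 3.4]
grip_width: -0.001
t 5.8 tcp [0.4786 0.1209 0.2262] unit mm [-63.2  -0.2 226.2] F [-3.   0.7  3.4] Funit [-3.1 -0.   3.4] w -0.001
 tool axes in unit: [[0.0, 1.0, 0.0], [-0.0, 0.0, -1.0], [-1.0, 0.0, 0.0]] q [ 0.45  0.11 -0.83  1.77  0.09  1.3  -0.63]
 rotvec 1 [ 0.  0. -0.]
 rotvec -1 [-3.141  0.     0.   ]
 shift to target, tool mm [ 0.2 23.2 -0.2] world [0.5013 0.1157 0.226 ]
```

View pics/side3.png

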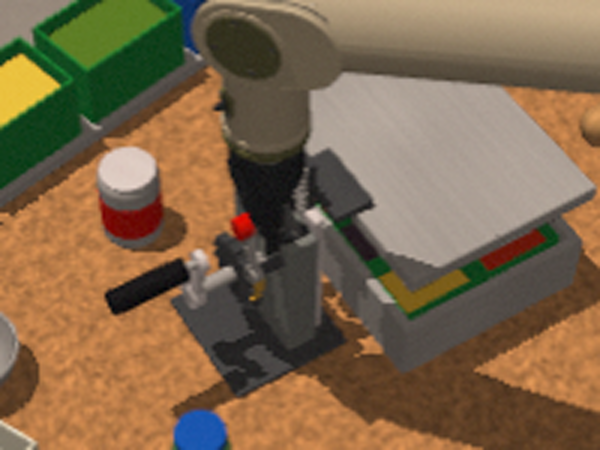

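The grip moved to (243,226) in the crop and I feel about 3 N, as expected. I keep going to the stop.

```bash
python3 -m handwheel '0 4 0 0 0 0 0; 0 4 0 0 0 0 0; 0 3 0 0 0 0 0;0 0 0 0 0 0 0' ; python3 tgt.py -40 0 226
```

```text
clock: 6.3
position: [0.4891, 0.1184, 0.226]
ee_rot: [-0.554, -0.439, 0.555, -0.439]
ft_force: [-1.4, 1.0, -0.3]
grip_width: -0.003
t 6.3 tcp [0.4891 0.1184 0.226 ] unit mm [-52.4  -0.2 226. ] F [-1.4  1.  -0.3] Funit [-1.6  0.7 -0.3] w -0.003
 tool axes in unit: [[-0.0, 1.0, 0.0], [0.0, 0.0, -1.0], [-1.0, -0.0, -0.0]] q [ 0.44  0.14 -0.82  1.75  0.1   1.3  -0.64]
 rotvec 1 [ 0. -0.  0.]
 rotvec -1 [-3.141 -0.001 -0.   ]
 shift to target, tool mm [-0.  12.4 -0.2] world [0.5013 0.1157 0.226 ]
```

```bash
python3 -m handwheel '0 3 0 0 0 0 0; 0 3 0 0 0 0 0' ; python3 tgt.py -40 0 226|head -1;python3 -m handwheel '0 2 0 0 0 0 0;0 0 0 0 0 0 0' ; python3 tgt.py -40 0 226|head -1
```

```text
clock: 6.5
position: [0.492, 0.1178, 0.2257]
ee_rot: [-0.552, -0.44, 0.556, -0.438]
ft_force: [-28.3, 2.3, 11.4]
grip_width: -0.003
t 6.5 tcp [0.492  0.1178 0.2257] unit mm [-49.5  -0.1 225.7] F [-28.3   2.3  11.4] Funit [-28.   -4.3  11.4] w -0.003
clock: 6.7
position: [0.492, 0.1178, 0.2257]
ee_rot: [-0.551, -0.441, 0.557, -0.438]
ft_force: [-29.5, 1.2, 13.4]
grip_width: 0.0
t 6.7 tcp [0.492  0.1178 0.2257] unit mm [-49.5  -0.1 225.7] F [-29.5   1.2  13.4] Funit [-28.9  -5.6  13.4] w 0.0
```

Force of 29 N shows the lever is at its stop. I back off, rise, and go above the handle.

```bash
python3 -m handwheel '0 -10 0 0 0 0 0; 0 -10 0 0 0 0 0; -35 0 0 0 0 0 0; -40 0 0 0 0 0 60; 0 10 -40 0 0 0 85; 0 10 -40 0 0 0 85; 0 20 -40 0 0 0 85;0 0 0 0 0 0 85' ; python3 tgt.py -25 122 182
python3 - <<'E'
from h import *
for n in ("side","top"):
    c=cams.camera(n); show(c,n+"4.png",(180,140,200,150) if n=="side" else (140,130,250,180))
E
```

```text
clock: 7.5
position: [0.5448, 0.2329, 0.2988]
ee_rot: [-0.553, -0.442, 0.554, -0.438]
ft_force: [-0.4, -0.7, -0.4]
grip_width: 0.852
t 7.5 tcp [0.5448 0.2329 0.2988] unit mm [-24.6 124.1 298.8] F [-0.4 -0.7 -0.4] Funit [-0.2 -0.8 -0.4] w 0.852
 tool axes in unit: [[-0.004, 1.0, 0.004], [0.002, 0.004, -1.0], [-1.0, -0.004, -0.002]] q [ 0.2   0.35 -0.88  1.41  0.27  1.51 -0.9 ]
 rotvec 1 [ 0.004 -0.002  0.004]
 rotvec -1 [-3.137 -0.006 -0.004]
 shift to target, tool mm [116.8   0.1   2.4] world [0.544 0.231 0.182]
```

View pics/side4.png

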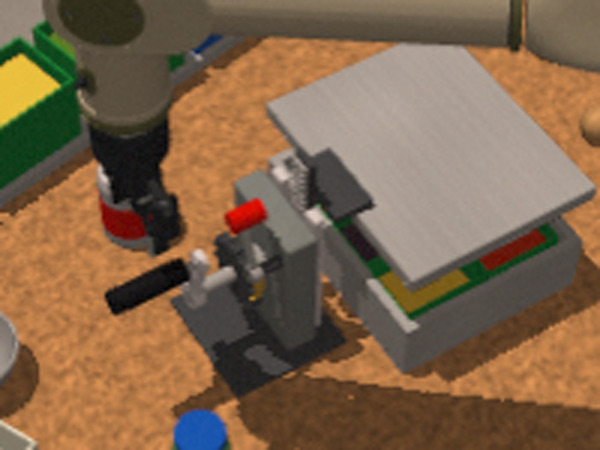

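The red grip is now at (245,215), leaning to the release side. The cover is still up and the handle (145,285) is unchanged. I descend over the handle.

```bash
python3 -m handwheel '30 0 0 0 0 0 85; 30 0 0 0 0 0 85; 20 0 1 0 0 0 85; 15 0 1 0 0 0 85; 12 0 0 0 0 0 85; 10 0 0 0 0 0 85;0 0 0 0 0 0 85' ; python3 tgt.py -25 122 182
python3 - <<'E'
from h import *
for n in ("side","top"):
    c=cams.camera(n); show(c,n+"5.png",(180,140,200,150) if n=="side" else (140,130,250,180))
E
```

```text
clock: 8.3
position: [0.5431, 0.2264, 0.1836]
ee_rot: [-0.554, -0.439, 0.555, -0.439]
ft_force: [0.1, 1.2, -0.2]
grip_width: 0.995
t 8.3 tcp [0.5431 0.2264 0.1836] unit mm [-24.8 117.4 183.6] F [ 0.1  1.2 -0.2] Funit [-0.2  1.2 -0.2] w 0.995
 tool axes in unit: [[-0.001, 1.0, 0.0], [-0.001, 0.0, -1.0], [-1.0, -0.001, 0.001]] q [ 0.21  0.41 -0.86  1.59  0.32  1.29 -0.93]
 rotvec 1 [0.    0.001 0.001]
 rotvec -1 [-3.142 -0.001  0.001]
 shift to target, tool mm [ 1.6 -0.2 -4.6] world [0.544 0.231 0.182]
```

View pics/side5.png

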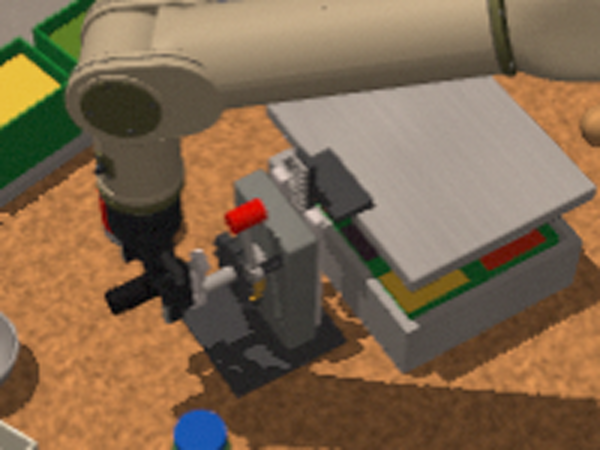

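Fingers straddle the handle, slightly towards the arm end. I shift outward 7 mm, then close.

```bash
python3 -m handwheel '0 0 -4 0 0 0 85; 0 0 -3 0 0 0 85; 0 0 0 0 0 0 60; 0 0 0 0 0 0 40; 0 0 0 0 0 0 30; 0 0 0 0 0 0 20;0 0 0 0 0 0 20' 50; python3 tgt.py -25 122 182
```

```text
clock: 9.1
position: [0.5458, 0.2334, 0.1846]
ee_rot: [0.555, 0.438, -0.554, 0.439]
ft_force: [4.4, -0.4, 0.8]
grip_width: 0.309
t 9.1 tcp [0.5458 0.2334 0.1846] unit mm [-23.8 124.8 184.6] F [ 4.4 -0.4  0.8] Funit [4.4 0.7 0.8] w 0.309
 tool axes in unit: [[0.002, 1.0, -0.0], [0.0, -0.0, -1.0], [-1.0, 0.002, -0.0]] q [ 0.19  0.42 -0.86  1.58  0.33  1.29 -0.94]
 rotvec 1 [-0.    -0.    -0.002]
 rotvec -1 [ 3.141 -0.003  0.001]
 shift to target, tool mm [ 2.6 -1.2  2.8] world [0.544 0.231 0.182]
```

```bash
python3 -m handwheel '1 -4 0 0 0 0 20; 1.5 -4 0 0 0 0 20; 2 -4 0 0 0 0 20; 2 -4 0 0 0 0 20; 0 0 0 0 0 0 20; 0 0 0 0 0 0 20' ; python3 tgt.py -40.7 122 177.6
python3 - <<'E'
from h import *
for n in ("side","top"):
    c=cams.camera(n); show(c,n+"6.png",(180,140,200,150) if n=="side" else (140,130,250,180))
E
```

```text
clock: 9.7
position: [0.5295, 0.2373, 0.1779]
ee_rot: [0.555, 0.439, -0.554, 0.439]
ft_force: [3.9, -1.1, 2.2]
grip_width: 0.313
t 9.7 tcp [0.5295 0.2373 0.1779] unit mm [-40.6 124.8 177.9] F [ 3.9 -1.1  2.2] Funit [ 4.  -0.1  2.2] w 0.313
 tool axes in unit: [[0.0, 1.0, 0.0], [-0.0, 0.0, -1.0], [-1.0, 0.0, 0.0]] q [ 0.2   0.4  -0.87  1.62  0.31  1.27 -0.96]
 rotvec 1 [ 0.  0. -0.]
 rotvec -1 [-3.141  0.001  0.   ]
 shift to target, tool mm [ 0.3 -0.1  2.8] world [0.5287 0.2346 0.1776]
```

View pics/side6.png

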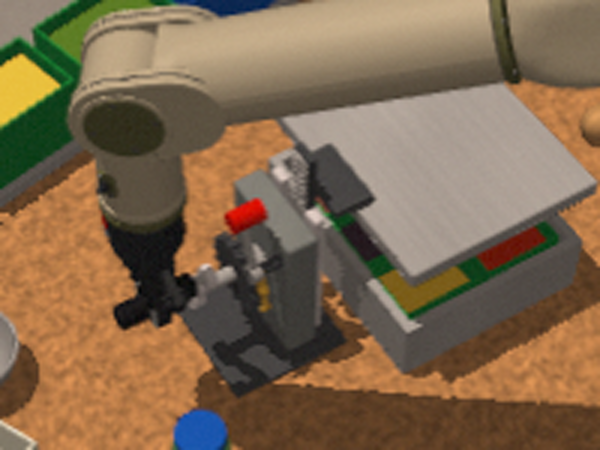

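The side picture shows the handle moved back, the crank arm tilted at (205,280) and the brass pawl lower at (265,292). The load is about 4.5 N, which is in line with winding up. Next I compute the arc rows.

Run:
```python
import numpy as np
th=np.arange(-.5,1.651,.05); x=85*np.sin(th);z=85*np.cos(th)
X=np.round(x*2)/2;Z=np.round(z*2)/2
for k in range(0,len(th)-1,8):
    print(round(th[k],2), "; ".join(f"{-(Z[i+1]-Z[i]):g} {X[i+1]-X[i]:g} 0 0 0 0 20" for i in range(k,min(k+8,len(th)-1))), "-> x,z",X[min(k+8,len(th)-1)],103+Z[min(k+8,len(th)-1)])
```

```text
-0.5 -2 4 0 0 0 0 20; -2 4 0 0 0 0 20; -1.5 4 0 0 0 0 20; -1 4 0 0 0 0 20; -1.5 4 0 0 0 0 20; -1 4 0 0 0 0 20; -0.5 4.5 0 0 0 0 20; -0.5 4 0 0 0 0 20 -> x,z -8.5 187.5
-0.1 -0.5 4.5 0 0 0 0 20; -0 4 0 0 0 0 20; -0 4 0 0 0 0 20; 0.5 4.5 0 0 0 0 20; 0.5 4 0 0 0 0 20; 0.5 4.5 0 0 0 0 20; 1 4 0 0 0 0 20; 1.5 4 0 0 0 0 20 -> x,z 25.0 184.0
0.3 1 4 0 0 0 0 20; 1.5 4 0 0 0 0 20; 2 4 0 0 0 0 20; 2 4 0 0 0 0 20; 2 3.5 0 0 0 0 20; 2.5 3.5 0 0 0 0 20; 2.5 3.5 0 0 0 0 20; 2.5 3.5 0 0 0 0 20 -> x,z 55.0 168.0
0.7 3 3 0 0 0 0 20; 3 3 0 0 0 0 20; 3 3 0 0 0 0 20; 3 2.5 0 0 0 0 20; 3.5 2.5 0 0 0 0 20; 3.5 2.5 0 0 0 0 20; 3.5 2 0 0 0 0 20; 4 2.5 0 0 0 0 20 -> x,z 76.0 141.5
1.1 4 1.5 0 0 0 0 20; 3.5 1.5 0 0 0 0 20; 4 1.5 0 0 0 0 20; 4.5 1.5 0 0 0 0 20; 4 1 0 0 0 0 20; 4 1 0 0 0 0 20; 4.5 0.5 0 0 0 0 20; 4 0.5 0 0 0 0 20 -> x,z 85.0 109.0
1.5 4 0 0 0 0 0 20; 4.5 0 0 0 0 0 20; 4 -0.5 0 0 0 0 20 -> x,z 84.5 96.5
```

```bash
python3 -m handwheel '-2 4 0 0 0 0 20; -2 4 0 0 0 0 20; -1.5 4 0 0 0 0 20; -1 4 0 0 0 0 20' ; python3 tgt.py -24.5 122 184.5|head -1; python3 -m handwheel '-1.5 4 0 0 0 0 20; -1 4 0 0 0 0 20; -0.5 4.5 0 0 0 0 20; -0.5 4 0 0 0 0 20' ; python3 tgt.py -8.5 122 187.5
```

```text
clock: 10.2
position: [0.5455, 0.2336, 0.1844]
ee_rot: [0.555, 0.439, -0.555, 0.439]
ft_force: [3.1, 0.0, 1.0]
grip_width: 0.308
t 10.2 tcp [0.5455 0.2336 0.1844] unit mm [-24.2 124.9 184.4] F [3.1 0.  1. ] Funit [3.  0.7 1. ] w 0.308
clock: 10.6
position: [0.5613, 0.2297, 0.1877]
ee_rot: [-0.554, -0.439, 0.555, -0.439]
ft_force: [4.9, -1.1, -2.6]
grip_width: 0.312
t 10.6 tcp [0.5613 0.2297 0.1877] unit mm [ -7.9 124.8 187.7] F [ 4.9 -1.1 -2.6] Funit [ 5.   0.1 -2.6] w 0.312
 tool axes in unit: [[-0.0, 1.0, 0.0], [-0.0, 0.0, -1.0], [-1.0, -0.0, 0.0]] q [ 0.18  0.45 -0.85  1.54  0.34  1.31 -0.93]
 rotvec 1 [0. 0. 0.]
 rotvec -1 [-3.141 -0.     0.   ]
 shift to target, tool mm [ 0.2 -0.6  2.8] world [0.56   0.2272 0.1875]
```

It passed the start angle with only the weight load (5 N), so the pawl is out. I carry on along the arc.

```bash
python3 -m handwheel '-0.5 4.5 0 0 0 0 20; 0 4 0 0 0 0 20; 0 4 0 0 0 0 20; 0.5 4.5 0 0 0 0 20; 0.5 4 0 0 0 0 20; 0.5 4.5 0 0 0 0 20; 1 4 0 0 0 0 20; 1.5 4 0 0 0 0 20' ; python3 tgt.py 25 122 184
```

```text
clock: 11.4
position: [0.5936, 0.222, 0.1839]
ee_rot: [-0.554, -0.439, 0.555, -0.439]
ft_force: [1.8, -1.4, -6.3]
grip_width: 0.308
t 11.4 tcp [0.5936 0.222  0.1839] unit mm [ 25.4 124.7 183.9] F [ 1.8 -1.4 -6.3] Funit [ 2.1 -0.9 -6.3] w 0.308
 tool axes in unit: [[-0.001, 1.0, 0.0], [-0.001, 0.0, -1.0], [-1.0, -0.001, 0.001]] q [ 0.17  0.51 -0.82  1.46  0.37  1.33 -0.91]
 rotvec 1 [0.    0.001 0.001]
 rotvec -1 [-3.141 -0.001  0.001]
 shift to target, tool mm [-0.1 -0.4  2.7] world [0.5926 0.2195 0.184 ]
```

```bash
python3 -m handwheel '1 4 0 0 0 0 20; 1.5 4 0 0 0 0 20; 2 4 0 0 0 0 20; 2 4 0 0 0 0 20; 2 3.5 0 0 0 0 20; 2.5 3.5 0 0 0 0 20; 2.5 3.5 0 0 0 0 20; 2.5 3.5 0 0 0 0 20' ; python3 tgt.py 55 122 168
```

```text
clock: 12.2
position: [0.6224, 0.2151, 0.1676]
ee_rot: [-0.554, -0.439, 0.555, -0.439]
ft_force: [-4.3, -3.7, -11.7]
grip_width: 0.309
t 12.2 tcp [0.6224 0.2151 0.1676] unit mm [ 55.  124.7 167.6] F [ -4.3  -3.7 -11.7] Funit [ -3.3  -4.5 -11.7] w 0.309
 tool axes in unit: [[-0.001, 1.0, 0.001], [-0.001, 0.001, -1.0], [-1.0, -0.001, 0.001]] q [ 0.15  0.57 -0.8   1.41  0.41  1.33 -0.89]
 rotvec 1 [0.001 0.001 0.001]
 rotvec -1 [-3.141 -0.002  0.001]
 shift to target, tool mm [-0.4  0.   2.7] world [0.6218 0.2126 0.168 ]
```

```bash
python3 -m handwheel '3.5 2.5 0 0 0 0 20; 3.5 2.5 0 0 0 0 20; 3 3 0 0 0 0 20; 3 2.5 0 0 0 0 20; 3.5 2.5 0 0 0 0 20; 3.5 2.5 0 0 0 0 20; 3.5 2 0 0 0 0 20; 3.5 2 0 0 0 0 20' ; python3 tgt.py 76 122 141.5
```

```text
clock: 13.0
position: [0.642, 0.2108, 0.1411]
ee_rot: [0.555, 0.439, -0.554, 0.439]
ft_force: [-1.8, -3.9, -6.7]
grip_width: 0.31
t 13.0 tcp [0.642  0.2108 0.1411] unit mm [ 75.1 125.  141.1] F [-1.8 -3.9 -6.7] Funit [-0.8 -4.2 -6.7] w 0.31
 tool axes in unit: [[0.0, 1.0, 0.0], [0.0, 0.0, -1.0], [-1.0, 0.0, -0.0]] q [ 0.14  0.62 -0.77  1.39  0.44  1.3  -0.89]
 rotvec 1 [ 0. -0. -0.]
 rotvec -1 [-3.141  0.001 -0.   ]
 shift to target, tool mm [-0.4  0.9  3. ] world [0.6423 0.2077 0.1415]
```

```bash
python3 -m handwheel '4 1.5 0 0 0 0 20; 3.5 1.5 0 0 0 0 20; 4 1.5 0 0 0 0 20; 4 1.5 0 0 0 0 20; 4 1 0 0 0 0 20; 4 1 0 0 0 0 20; 4 0.5 0 0 0 0 20; 3 0.5 0 0 0 0 20' ; python3 tgt.py 85 122 109
python3 - <<'E'
from h import *
for n in ("side","top"):
    c=cams.camera(n); show(c,n+"7.png",(180,140,200,150) if n=="side" else (140,130,250,180))
    W=cloud(c)
    O=np.array([.5402,.1065]);yaw=-.2324
    ux=np.array([np.cos(yaw),np.sin(yaw)]);uy=np.array([-np.sin(yaw),np.cos(yaw)])
    d=W[...,:2]-O;X=d@ux;Y=d@uy
    m=(abs(X)<.11)&(abs(Y+.28)<.08)&(c["depth"]>0)&(W[...,2]<.2); print(n,np.percentile(W[m][:,2],[5,25,50,75,95]))
E
```

```text
clock: 13.8
position: [0.6504, 0.2089, 0.1104]
ee_rot: [-0.554, -0.439, 0.555, -0.439]
ft_force: [-0.6, -2.5, -4.8]
grip_width: 0.309
t 13.8 tcp [0.6504 0.2089 0.1104] unit mm [ 83.7 125.  110.4] F [-0.6 -2.5 -4.8] Funit [-0.1 -2.6 -4.8] w 0.309
 tool axes in unit: [[-0.0, 1.0, 0.0], [0.0, 0.0, -1.0], [-1.0, -0.0, -0.0]] q [ 0.13  0.66 -0.76  1.4   0.46  1.26 -0.89]
 rotvec 1 [ 0. -0.  0.]
 rotvec -1 [-3.141 -0.    -0.   ]
 shift to target, tool mm [1.4 1.3 3. ] world [0.651  0.2056 0.109 ]
side [0.10958488 0.11315772 0.11564085 0.1180426  0.12151634]
top [0.10926869 0.11272674 0.11509877 0.11761589 0.12097374]
```

View pics/side7.png

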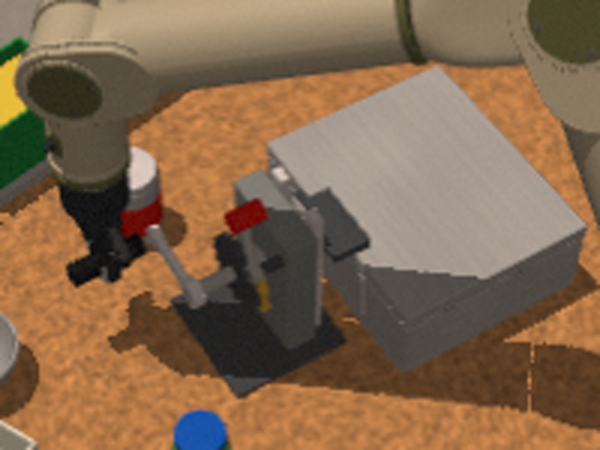

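The cover is 5 mm above closed (115 against 110 mm), which agrees with the crank angle. I lower the last bit slowly, watching for the force to reverse.

```bash
python3 -m handwheel '3 0 0 0 0 0 20; 3 0 0 0 0 0 20; 2 0 0 0 0 0 20; 0 0 0 0 0 0 20' ; python3 tgt.py 85 122 99|head -1; python3 -m handwheel '2 0 0 0 0 0 20; 0 0 0 0 0 0 20' ; python3 tgt.py 85 122 98|head -1
```

```text
clock: 14.3
position: [0.6506, 0.2089, 0.1025]
ee_rot: [0.555, 0.439, -0.554, 0.439]
ft_force: [1.2, -0.8, -5.9]
grip_width: 0.314
t 14.3 tcp [0.6506 0.2089 0.1025] unit mm [ 83.9 125.1 102.5] F [ 1.2 -0.8 -5.9] Funit [ 1.4 -0.5 -5.9] w 0.314
clock: 14.5
position: [0.6506, 0.2089, 0.1007]
ee_rot: [0.555, 0.439, -0.554, 0.439]
ft_force: [1.6, -2.0, -6.6]
grip_width: 0.31
t 14.5 tcp [0.6506 0.2089 0.1007] unit mm [ 83.9 125.1 100.7] F [ 1.6 -2.  -6.6] Funit [ 2.1 -1.6 -6.6] w 0.31
```

```bash
python3 -m handwheel '2 0 0 0 0 0 20; 0 0 0 0 0 0 20' ; python3 tgt.py 85 122 99|head -1; python3 -m handwheel '1.5 0 0 0 0 0 20; 0 0 0 0 0 0 20' ; python3 tgt.py 85 122 98|head -1;  python3 -m handwheel '1.5 0 0 0 0 0 20; 0 0 0 0 0 0 20' ; python3 tgt.py 85 122 98|head -1
```

```text
clock: 14.7
position: [0.6507, 0.2089, 0.0996]
ee_rot: [0.555, 0.439, -0.554, 0.439]
ft_force: [-1.4, -3.7, 1.3]
grip_width: 0.31
t 14.7 tcp [0.6507 0.2089 0.0996] unit mm [ 83.9 125.1  99.6] F [-1.4 -3.7  1.3] Funit [-0.5 -3.9  1.3] w 0.31
clock: 14.9
position: [0.6508, 0.2088, 0.0988]
ee_rot: [0.555, 0.438, -0.554, 0.439]
ft_force: [-5.1, -5.0, 9.4]
grip_width: 0.312
t 14.9 tcp [0.6508 0.2088 0.0988] unit mm [ 84.  125.1  98.8] F [-5.1 -5.   9.4] Funit [-3.8 -6.1  9.4] w 0.312
clock: 15.1
position: [0.6508, 0.2088, 0.0981]
ee_rot: [0.555, 0.438, -0.554, 0.439]
ft_force: [-7.0, -6.5, 15.6]
grip_width: 0.309
t 15.1 tcp [0.6508 0.2088 0.0981] unit mm [ 84.1 125.1  98.1] F [-7.  -6.5 15.6] Funit [-5.3 -7.9 15.6] w 0.309
```

```bash
cat > cov.py <<'E'
import sys
from h import *
for n in ("side","top"):
    c=cams.camera(n); show(c,n+sys.argv[1]+".png",(180,140,200,150) if n=="side" else (140,130,250,180))
    W=cloud(c)
    O=np.array([.5402,.1065]);yaw=-.2324
    ux=np.array([np.cos(yaw),np.sin(yaw)]);uy=np.array([-np.sin(yaw),np.cos(yaw)])
    d=W[...,:2]-O;X=d@ux;Y=d@uy
    m=(abs(X)<.11)&(abs(Y+.28)<.08)&(c["depth"]>0)&(W[...,2]<.2); print(n,np.percentile(W[m][:,2],[25,50,75]))
E
python3 cov.py 8
```

```text
side [0.10834559 0.11070206 0.11319542]
top [0.10813735 0.11058656 0.11306162]
```

View pics/side8.png

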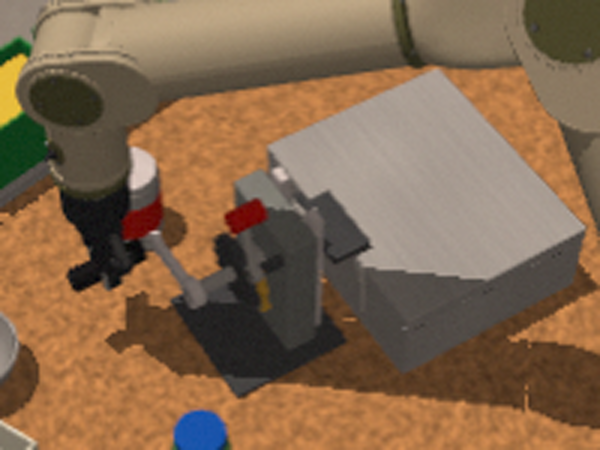

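The cover is at 110.6 mm, so it is down, and the force reversed when it seated. I release and rise.

```bash
python3 -m handwheel '0 0 0 0 0 0 40; 0 0 0 0 0 0 70; 0 0 0 0 0 0 70; 0 0 0 0 0 0 70; -20 0 0 0 0 0 70; -40 0 0 0 0 0 70; -40 0 0 0 0 0 70; -40 0 0 0 0 0 70'; python3 tgt.py 30 0 330;  python3 cov.py 9
```

```text
clock: 16.0
position: [0.6502, 0.2089, 0.2372]
ee_rot: [-0.554, -0.439, 0.554, -0.439]
ft_force: [1.2, 0.1, -0.5]
grip_width: 0.814
t 16.0 tcp [0.6502 0.2089 0.2372] unit mm [ 83.5 125.  237.2] F [ 1.2  0.1 -0.5] Funit [ 1.2  0.4 -0.5] w 0.814
 tool axes in unit: [[-0.0, 1.0, 0.001], [0.0, 0.001, -1.0], [-1.0, -0.0, -0.0]] q [ 0.13  0.58 -0.79  1.24  0.4   1.48 -0.84]
 rotvec 1 [ 0.001 -0.     0.   ]
 rotvec -1 [-3.141 -0.001 -0.   ]
 shift to target, tool mm [-92.8 -53.6 124.9] world [0.5694 0.0996 0.33  ]
side [0.10840618 0.11090212 0.11338541]
top [0.10811719 0.11058721 0.11305   ]
```

View pics/side9.png

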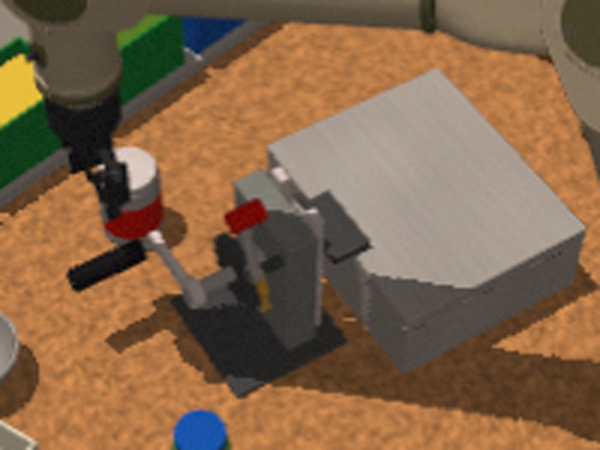

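The picture shows the cover still down, the handle free at (108,265) and the red grip at (246,215) still at release. Next I rise, close, and go to the +x side of the lever.

```bash
python3 -m handwheel '-45 0 0 0 0 0 30; -45 0 0 0 0 0 0; 0 -12 40 0 0 0 0; 0 -20 40 0 0 0 0; 0 -21 44 0 0 0 0; 0 0 0 0 0 0 0; 0 0 0 0 0 0 0'; python3 tgt.py 30 0 226
```

```text
clock: 16.8
position: [0.5702, 0.0988, 0.3259]
ee_rot: [-0.555, -0.438, 0.555, -0.439]
ft_force: [0.2, -0.8, -0.0]
grip_width: -0.0
t 16.8 tcp [0.5702 0.0988 0.3259] unit mm [ 31.   -0.6 325.9] F [ 0.2 -0.8 -0. ] Funit [ 0.4 -0.7 -0. ] w -0.0
 tool axes in unit: [[0.001, 1.0, -0.002], [-0.001, -0.002, -1.0], [-1.0, 0.001, 0.001]] q [ 0.42  0.3  -0.85  1.4   0.22  1.54 -0.64]
 rotvec 1 [-0.002  0.001 -0.001]
 rotvec -1 [ 3.139 -0.002 -0.002]
 shift to target, tool mm [99.9 -1.1 -0.7] world [0.5694 0.0996 0.226 ]
```

```bash
python3 -m handwheel '35 0 0 0 0 0 0; 35 0 0 0 0 0 0; 20 0 0 0 0 0 0; 10 0 0 0 0 0 0; 0 -10 0 0 0 0 0; 0 -10 0 0 0 0 0;0 -5 0 0 0 0 0;0 -5 0 0 0 0 0'; python3 tgt.py -39 0 226;python3 -m handwheel '0 -5 0 0 0 0 0; 0 -5 0 0 0 0 0; 0 -5 0 0 0 0 0; 0 -5 0 0 0 0 0; 0 -5 0 0 0 0 0; 0 -5 0 0 0 0 0;0 -4 0 0 0 0 0;0 0 0 0 0 0 0'; python3 tgt.py -39 0 226; python3 cov.py 10
```

```text
clock: 17.6
position: [0.5417, 0.1077, 0.2274]
ee_rot: [0.555, 0.438, -0.553, 0.44]
ft_force: [5.9, -1.2, 5.6]
grip_width: -0.002
t 17.6 tcp [0.5417 0.1077 0.2274] unit mm [  1.2   1.5 227.4] F [ 5.9 -1.2  5.6] Funit [6.  0.2 5.6] w -0.002
 tool axes in unit: [[0.004, 1.0, 0.001], [0.001, 0.001, -1.0], [-1.0, 0.004, -0.001]] q [ 0.45  0.27 -0.86  1.63  0.21  1.33 -0.67]
 rotvec 1 [ 0.001 -0.001 -0.004]
 rotvec -1 [-3.141  0.006 -0.001]
 shift to target, tool mm [  1.2 -40.2   1.5] world [0.5022 0.1155 0.226 ]
clock: 18.4
position: [0.5072, 0.1152, 0.2255]
ee_rot: [-0.554, -0.439, 0.555, -0.439]
ft_force: [-0.0, -0.0, -0.9]
grip_width: -0.003
t 18.4 tcp [0.5072 0.1152 0.2255] unit mm [-34.1   0.8 225.5] F [-0.  -0.  -0.9] Funit [-0.  -0.  -0.9] w -0.003
 tool axes in unit: [[-0.001, 1.0, 0.001], [-0.001, 0.001, -1.0], [-1.0, -0.001, 0.001]] q [ 0.48  0.2  -0.88  1.71  0.16  1.31 -0.66]
 rotvec 1 [0.001 0.001 0.001]
 rotvec -1 [-3.141 -0.001  0.001]
 shift to target, tool mm [-0.5 -4.9  0.8] world [0.5022 0.1155 0.226 ]
side [0.10850146 0.11085681 0.11324424]
top [0.1081611  0.11064626 0.11304977]
```

View pics/side10.png

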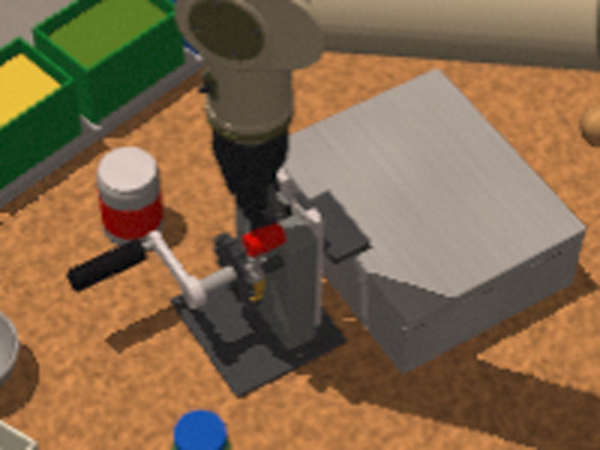

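The red grip is at (265,240) in the crop, against (268,244) at hold to begin with, so it needs a few more mm to the stop.

```bash
python3 -m handwheel '0 -3 0 0 0 0 0; 0 -3 0 0 0 0 0;0 0 0 0 0 0 0'; python3 tgt.py -39 0 226|head -1;python3 -m handwheel '0 -2 0 0 0 0 0; 0 0 0 0 0 0 0'; python3 tgt.py -39 0 226|head -1
```

```text
clock: 18.8
position: [0.5018, 0.1164, 0.2256]
ee_rot: [-0.554, -0.439, 0.555, -0.439]
ft_force: [-0.0, -0.8, 0.5]
grip_width: 0.001
t 18.8 tcp [0.5018 0.1164 0.2256] unit mm [-39.6   0.8 225.6] F [-0.  -0.8  0.5] Funit [ 0.1 -0.8  0.5] w 0.001
clock: 19.0
position: [0.5002, 0.1169, 0.2258]
ee_rot: [-0.554, -0.439, 0.555, -0.439]
ft_force: [2.0, -1.2, -0.9]
grip_width: 0.002
t 19.0 tcp [0.5002 0.1169 0.2258] unit mm [-41.4   0.9 225.8] F [ 2.  -1.2 -0.9] Funit [ 2.3 -0.7 -0.9] w 0.002
```

```bash
python3 -m handwheel '0 -2 0 0 0 0 0;0 0 0 0 0 0 0'; python3 tgt.py -39 0 226|head -1;python3 -m handwheel '0 -2 0 0 0 0 0; 0 0 0 0 0 0 0'; python3 tgt.py -39 0 226|head -1
```

```text
clock: 19.2
position: [0.4998, 0.1169, 0.2259]
ee_rot: [0.556, 0.438, -0.554, 0.439]
ft_force: [11.0, 0.5, -6.5]
grip_width: 0.001
t 19.2 tcp [0.4998 0.1169 0.2259] unit mm [-41.7   0.8 225.9] F [11.   0.5 -6.5] Funit [10.6  3.1 -6.5] w 0.001
clock: 19.4
position: [0.4995, 0.1169, 0.2261]
ee_rot: [0.557, 0.437, -0.553, 0.44]
ft_force: [21.2, -1.2, -13.3]
grip_width: 0.001
t 19.4 tcp [0.4995 0.1169 0.2261] unit mm [-42.    0.8 226.1] F [ 21.2  -1.2 -13.3] Funit [ 20.9   3.7 -13.3] w 0.001
```

At the stop (21 N). I back off, rise clear and check.

```bash
python3 -m handwheel '0 8 0 0 0 0 0;0 10 0 0 0 0 0;0 10 0 0 0 0 0;-35 0 0 0 0 0 0;-40 0 0 0 0 0 0;-40 0 0 0 0 0 0;-40 0 0 0 0 0 0;-20 0 0 0 0 0 0'; python3 -m handwheel '0 0 40 0 0 0 0;0 0 40 0 0 0 0;0 0 40 0 0 0 0;0 0 40 0 0 0 0;0 0 40 0 0 0 0;0 0 40 0 0 0 0;0 0 0 0 0 0 0;0 0 0 0 0 0 0'; python3 cov.py 11
python3 - <<'E'
from h import *
for n in ("side","top"):
    c=cams.camera(n); cv2.imwrite(f"pics/{n}12.png",c["color"])
    W=cloud(c);d=c["depth"]>0
    b,g,rr=[c["color"][...,i].astype(int) for i in range(3)]
    P=W[d&(np.hypot(W[...,0]-.5,W[...,1]-.15)<.15)&(rr>90)&(g<60)&(W[...,2]>.22)]; print(n,"red",len(P),P.mean(0))
E
```

```text
clock: 20.2
position: [0.5244, 0.1116, 0.4042]
ee_rot: [0.556, 0.438, -0.553, 0.439]
ft_force: [0.6, 0.3, -0.1]
grip_width: -0.003
clock: 21.0
position: [0.4685, -0.1229, 0.4007]
ee_rot: [-0.555, -0.439, 0.555, -0.438]
ft_force: [-0.0, 2.0, 1.6]
grip_width: -0.0
side [0.10837688 0.1107942  0.11339716]
top [0.10839119 0.11047236 0.1131981 ]
side red 101 [0.46920803 0.12781504 0.25014763]
top red 122 [0.47259794 0.12254681 0.25215858]
```

View pics/side12.png

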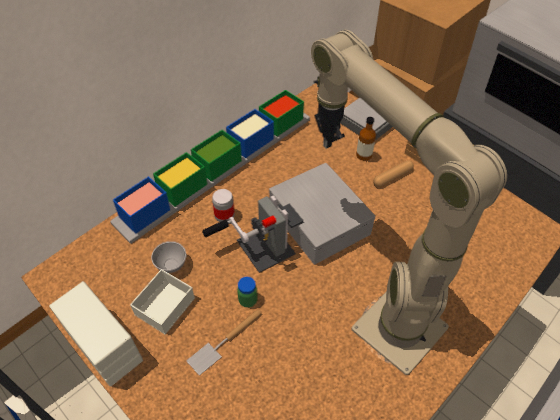

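View pics/top12.png

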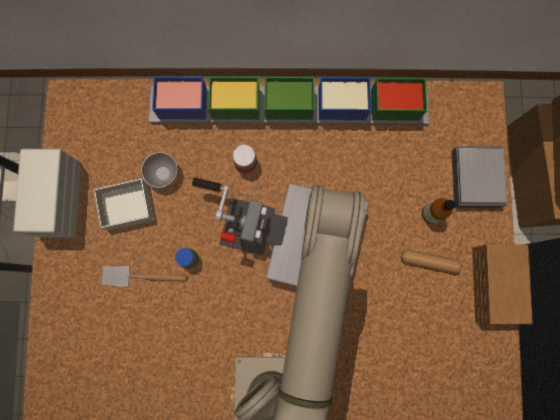

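The red grip is back within 1 mm of where it started, the cover is at 110.6 mm, and every bystander is at its earlier pixel position in both views. The arm is clear, so I hand in.

```bash
python3 -m handwheel '0 0 0 0 0 0 0;0 0 0 0 0 0 0;0 0 0 0 0 0 0'; python3 -c "
from workcell import hand_in; print(hand_in())"
```

```text
clock: 21.5
position: [0.4685, -0.1219, 0.4008]
ee_rot: [-0.554, -0.439, 0.554, -0.439]
ft_force: [0.2, -0.5, -0.3]
grip_width: 0.001
the job is handed in; nothing more can be done
None
```

The well is closed and the job is handed in at 21.5 s; `hand_in` gives no verdict, so success rests on my own checks.

**What I did:** I pushed the red lever to its release stop (about 29 N felt there). I then gripped the black handle, wound it up about 0.2 rad, and brought it round at about 0.5 rad/s or slower (cover about 20 mm/s). I stopped when the force reversed as the cover seated, let go, pushed the lever back to its hold stop (about 21 N) and moved the arm clear.

**Last checks:**
- **Cover:** its top measures 110.5–110.8 mm in both cameras against 110 mm when fully down, and it did not move after I let go.
- **Lever:** the red grip is within about 1 mm of its starting hold position in both cameras.
- **Bystanders:** compared by eye, all seven things look unmoved in both pictures.
- **Arm:** clear of everything, with less than 1 N at the wrist.

**One disagreement:** my first picture fit put the cover 63 mm up rather than the stated 76 mm. The depth images gave about 76 mm, so I treated the fit as a picking error and did not use it.

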